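Roll the component reel home into its rack lane

TASK

Slowly, no faster than about 10 cm a second, roll the loose white component reel on its rim along the rack's loading plate into the free lane, then ease it down the lane's slope until it rests against the back bar. Roll it without lifting, dragging or tipping it, touch and press it only gently because its rim band dents, and keep it in hand on the slope: it must never run away on its own. Leave the blue reel and the screw tin where they are.

Things in the scene. Friction and masses are not known exactly. Their poses are not given: they have to be found in the camera images.
- reel: White reel to roll: disc 180 mm across, 24 mm wide, 0.25-0.45 kg, rim closed by a smooth hard black band (a plain cylinder to the touch). Stands free on its rim on the plate, roughly in line with the free lane. Origin at its centre, 90 mm over its floor; x = axle (level), z = towards the white sticker, straight up at first, turns as it rolls. The band dents over 14 N: touch down slowly.
- rack: Bolted-down reel rack. Origin on the bench (z=0) below the edge where the level plate ends and the sloping lanes begin, in the middle of the free lane; y runs into the lane, x across, z up. Aluminium loading plate: y -0.310 to 0, x -0.110 to 0.050, top z 0.040. The free lane is 32 mm wide (x -0.016 to 0.016); the other lane, middle x = -0.060, is taken.
- lane_edge (a point): Point on the rack where the lane floor leaves the plate's level (rack 0, 0, 0.040; same axes). From here the floor falls straight towards +y at 1 to 12 degrees: set by screws, fixed, different each time and not given, so feel for it. An unheld reel whose centre has passed this edge rolls down by itself.
- lane_mouth (a point): Middle of the free lane's mouth, at plate height (rack 0, -0.062, 0.040). Here the grey sheet cheeks flare out to about 45 mm apart, top z 0.135; from y = -0.030 to 0.185 they are parallel, 32 mm apart, top z 0.140, so the top 60 mm or more of a reel in the lane stands clear of them above.
- back_bar (a point): Middle, in the free lane, of the 12 mm round steel bar across the back, axis along x (rack 0, 0.181, 0.117). A reel resting on the slope and against the bar has its centre at rack y = 0.085, give or take 1.5 mm, and 113 to 129 mm above the bench.
- parked_reel: A blue-flanged reel of the same size standing in the other lane against the back bar, loose; leave it there. Origin at its centre.
- screw_tin: Small red open cup, 44 mm wide and 26 mm high, loose on the loading plate beside the path of the reel, in front of the taken lane. Origin at the centre of its underside.
There are look-alikes about, which are no part of the job. What is shaped like the reel but orange, pink or purple is not meant.

How it is judged:
By the outcome, as a careful person would: the job done as asked, in the order asked, and still so for the second after the job is handed in, with the robot touching nothing.
It also fails if it takes over 72 s, if anything falls off the work surface, if the arm or the gripper's body presses on something with over 40 N, if the wrist force passes 120 N, or if a joint passes its speed limit or range.

ROBOT

A 6-joint arm with a two-finger parallel gripper is mounted at the origin on the work surface. World frame = base frame: x ahead of the robot, y to its left, z up, the work surface at z = 0. Lengths are in mm, angles in degrees, forces in N, time in s.
With the tool pointing down it reaches from about 275 to 875 mm from the base axis. Payload 12.5 kg.
Tool frame: the origin (TCP) lies on the centre line of the jaws, within the pads' length; the fingertips stand 14 mm ahead of it and the grasp point (between the pads) lies 5 mm behind it (r.nose_length is the distance from the TCP to the fingertips, in mm); z points along the fingers, y is the line along which they close (so a half turn about z gives the same grasp; the last joint's range is limited). The gripper opens to 85 mm and grips with 20 to 120 N. Pads are 22 mm wide; open, the fingers measure 114 mm over their backs; the gripper's body (76 mm by 85 mm) begins 54 mm behind the grasp point. The pads swing forward as they close: fully open they stand 13 mm farther back than shut.
Start: joints at [60.47, 20.094, 94.641, -0, 65.266, -4.847], TCP at [229.647, 499.747, 245.29] pointing down, gripper open.
Joint ranges: [-157.81, 157.81], [-45, 120.19], [0.68, 151.7], [-89.99, 269.99], [4.06, 180], [-164.3, 164.3]. Speed limits (degrees/s): [127.2, 127.2, 159.86, 180, 180, 180].

INTERFACE

Orientations are given as [roll, pitch, yaw] about the fixed x, y, z axes, in that order (R = Rz(yaw) Ry(pitch) Rx(roll)).
In Python, from plant import readout, viewer, r, spotter gives the robot as it stands.
- The arm moves only by the tool drive_tool, never from a script. Its argument "rows" is a list that holds one entry, the list of rows, each a list of 5 numbers: the shift along the world's x, y, z in m, then the turn about the world's z in rad, then the opening, from 0 (shut) to 1 (fully open). A call has 1 to 8 rows; each row shifts and turns the commanded pose from where the row before left it; what a row does not reach is not made up. A row lasts 1/12 s, in which the tool goes at most 41.7 mm and 7.16 degrees, less where a joint would pass 70% of its speed; a pose out of reach is approached as far as the arm can. A call is refused whole if a number of a shift passes 0.0417 or a number of a turn 0.125, either way. A call with a gripper value outside its range is refused whole. The fingers move at their own pace and stop on an object; "force" is the grip in N (left out, the last holds). Time passes only in rows, so rows that do not move let the fingers close. It gives the time, the measured TCP pose, the force, the opening and the grip force at its end, in the units of the state.
- readout.get_state(): the state, without advancing time (a new reading comes with each control period).
- viewer.camera(name): name is "side" or "top" or "wrist"; returns a dict with "pixels" (400x640x3 uint8, red, green, blue), "z_map" (400x640 float32, mm along the optical axis (not along the pixel's ray), 0 where there is no reading), "intrinsics" (3x3 intrinsics, pixels), "cam_to_world" (4x4, takes a point from camera to world coordinates). Camera axes: x right, y down, z forward; pixel columns grow to the right and rows downward; lengths in mm; the calibration is good to about 2 mm. A picture is of the moment at which its call begins.
- r.job_done(): hands the job in; it is judged then, once.
Trained networks look in the newest picture that a camera, given by its name, has taken for a name from the list of things; names that differ only in an ending like _2 or _b are one class to them, and where a whole thing is asked for, a point or a joint stands for the part that bears it (a point fixed in the world has none). Each returns a list of dicts, best first, with "confidence" (0 to 1); they miss things now and then, are a little off and sometimes report something else, mostly with a low value. They report only what shows in the picture. A call takes as long as a camera call. They do not tell look-alikes from the thing itself.
- spotter.look_for(camera, target): "location" ([x, y, z] in mm, in world coordinates, good to about 4 mm: the middle of the surface that is visible of it).
The state is a dict: "clock": time; "joint_pos": joint angles; "joint_velocities": joint speeds; "tau": joint torques, N m; "position": TCP position; "tool_rot": TCP orientation; "wrist_force": force on the tool from outside, world axes, zero at the start; "wrist_torque": the same for the moment, N m; "width": finger opening in mm; "gripper_force": force on a finger pad.
Only numpy, scipy, OpenCV 4.12 (cv2) and the standard library are available. Lean on these libraries where they do the work, as an engineer would, in place of code of your own. Each camera call takes 0.05 s, during which the arm holds its last target. There are 200 camera calls.

## Working session

There is one attempt and no reset: what is moved stays moved. The work goes in short steps, Python scripts to look and compute and a tool call to move; the robot and the scene stay as the last step left them, time stands still between calls to the robot, and variables do not carry over. Pictures are saved under pics/ and viewed, at most 10 in all, crops included, and the job is handed in when it is done.

Besides the shell and the picture viewer there is one more tool, called after "Request:" as name(argument=value, ...), one argument or row to a line, values as JSON. drive_tool: Moves the arm, as the interface text tells. Its arguments: {"type":"object","properties":{"rows":{"type":"array"},"force":{"type":"number"}},"required":["rows"]}

```bash
mkdir -p pics; cat > h.py <<'E'
from plant import readout, viewer, r, spotter
import numpy as np, cv2
def pts(c):
    z=c["z_map"];K=c["intrinsics"];v,u=np.mgrid[0:400,0:640]
    p=np.stack([(u-K[0,2])/K[0,0]*z,(v-K[1,2])/K[1,1]*z,z,np.ones_like(z)],-1)
    return (p@np.array(c["cam_to_world"]).T)[...,:3]
def save(c,n): cv2.imwrite(f"pics/{n}.png",c["pixels"][...,::-1])
E
python3 - <<'E'
from h import *
ims=[]
for n in ["side","top"]:
    c=viewer.camera(n);save(c,n+"0");np.savez(n+"0.npz",**c)
    for t in ["reel","rack","lane_edge","lane_mouth","back_bar","parked_reel","screw_tin"]:
        try: print(n,t,[(np.round(d["location"]).tolist(),round(d["confidence"],2)) for d in spotter.look_for(n,t)][:4])
        except Exception as e: print(t,e)
s=readout.get_state();print(s["clock"],s["position"],s["tool_rot"],s["wrist_force"])
E
```

```text
side reel [([198.0, 290.0, 107.0], 0.94), ([592.0, -350.0, 126.0], 0.75), ([205.0, -355.0, 134.0], 0.69)]
side rack [([500.0, -54.0, 36.0], 0.81)]
side lane_edge [([500.0, -54.0, 41.0], 0.83)]
side lane_mouth [([492.0, -54.0, 40.0], 0.68)]
side back_bar [([501.0, -55.0, 42.0], 0.64)]
side parked_reel [([484.0, 168.0, 172.0], 0.94)]
side screw_tin [([416.0, -121.0, 51.0], 0.67)]
top reel [([182.0, -323.0, 141.0], 0.86), ([192.0, 298.0, 134.0], 0.8), ([502.0, -7.0, 176.0], 0.65), ([572.0, -325.0, 135.0], 0.55)]
top rack [([470.0, 39.0, 40.0], 0.7)]
top lane_edge [([468.0, 44.0, 42.0], 0.87)]
top lane_mouth [([469.0, 39.0, 40.0], 0.73)]
top back_bar [([473.0, 40.0, 43.0], 0.95)]
top parked_reel [([471.0, 194.0, 186.0], 0.81)]
top screw_tin [([415.0, -126.0, 42.0], 0.49)]
0.8 [229.64161984 499.74291507 245.30034673] [1.79999349e+02 4.89102753e-04 1.55319430e+02] [ 0.02491606  0.16940276 -0.64321891]
```

View pics/side0.png

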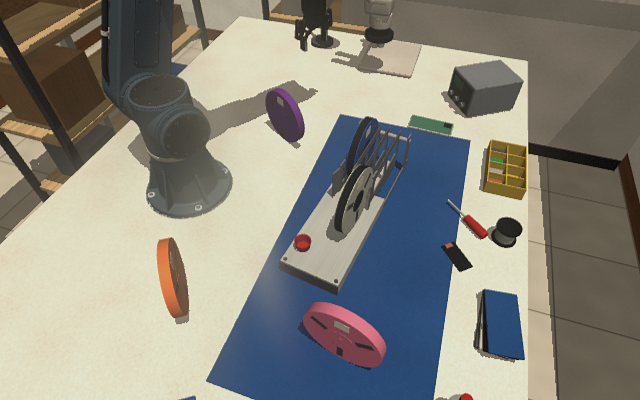

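View pics/top0.png

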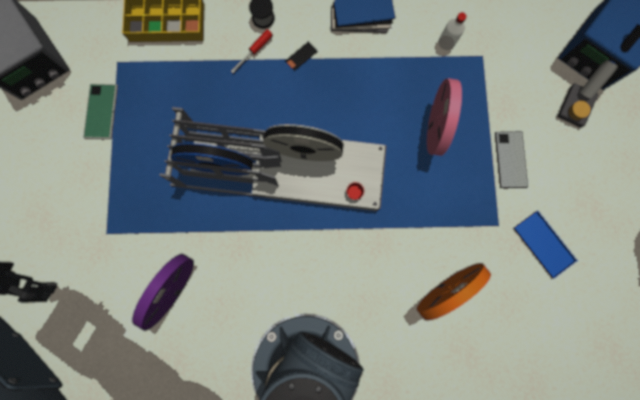

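```bash
cat > m.py <<'E'
from h import *
def load(n): return dict(np.load(n+"0.npz"))
if __name__=="__main__":
  for n in ["top","side"]:
    c=load(n);P=pts(c);rgb=c["pixels"].astype(int)
    m=(abs(P[...,2]-40)<5)&(P[...,0]>330)&(P[...,0]<600)&(P[...,1]>-250)&(P[...,1]<60)&(rgb.min(-1)>60)
    m=cv2.morphologyEx(m.astype(np.uint8),cv2.MORPH_OPEN,np.ones((3,3)))>0
    q=P[m];print(n,len(q),"z",np.median(q[:,2]))
    rect=cv2.minAreaRect(q[:,:2].astype(np.float32));print(rect,cv2.boxPoints(rect).round(1).tolist())
    # edges: low-x edge and front edge, percentile per bin
    def edge(a,b,lo,hi,st,f):
        X=[];Y=[]
        for t in np.arange(lo,hi,st):
            s=q[(q[:,a]>t)&(q[:,a]<t+st)]
            if len(s)>3:X.append(t+st/2);Y.append(f(s[:,b]))
        k=np.polyfit(X,Y,1);print(" edge",k,np.degrees(np.arctan(k[0])),"res",np.std(np.polyval(k,X)-Y))
    edge(1,0,-175,20,10,np.min);edge(1,0,-165,-60,8,np.max);edge(0,1,400,540,8,np.min)
    # reel
    m=(P[...,2]>70)&(P[...,0]>440)&(P[...,0]<570)&(P[...,1]>-120)&(P[...,1]<110)
    q=P[m];print("tall",len(q),q.min(0),q.max(0))
    for z0 in range(70,230,10):
        s=q[(q[:,2]>z0)&(q[:,2]<z0+10)]
        if len(s)>3:print(z0,len(s),s[:,:2].min(0).round(),s[:,:2].max(0).round())
E
python3 m.py
```

```text
top 4908 z 40.51802400162319
((470.9975280761719, -70.06459045410156), (257.5298767089844, 161.64353942871094), 81.95076751708984) [[372.8999938964844, -186.1999969482422], [533.0, -208.89999389648438], [569.0999755859375, 46.099998474121094], [409.0, 68.69999694824219]]
 edge [1.41408755e-01 3.99899137e+02] 8.04875914649255 res 0.5968945292696864
 edge [ -0.58860236 459.34744309] -30.48116718529504 res 11.637327411141444
 edge [-7.20109447e-02 -1.63764403e+02] -4.118813552068843 res 6.73584441282704
tall 2704 [440.18256683 -95.32092464  70.10949628] [545.78804109 109.95549269 223.47856567]
70 115 [443. -72.] [510. 105.]
80 106 [440. -77.] [541. 102.]
90 131 [440. -83.] [541. 105.]
100 142 [440. -87.] [541. 105.]
110 156 [440. -89.] [544. 109.]
120 174 [440. -90.] [543. 110.]
130 270 [441. -95.] [544. 109.]
140 135 [444. -92.] [546. 110.]
150 126 [484. -92.] [530.  82.]
160 133 [485. -89.] [536.  79.]
170 135 [486. -84.] [534.  76.]
180 174 [486. -81.] [535.  70.]
190 181 [487. -74.] [533.  61.]
200 230 [489. -66.] [532.  51.]
210 394 [490. -51.] [528.  38.]
220 102 [497. -26.] [525.
[... 407 characters left out ...]
res 0.7914202473030408
 edge [-4.70067613e-02 -1.76123356e+02] -2.6913079284345867 res 7.509003551542786
tall 1812 [440.2067449  -96.38777024  70.00664087] [546.3374138  109.90773821 225.06299657]
70 73 [440. -78.] [543.  99.]
80 81 [441. -84.] [543. 106.]
90 93 [441. -89.] [543. 107.]
100 94 [441. -91.] [543. 104.]
110 103 [440. -96.] [543. 110.]
120 116 [441. -96.] [545. 109.]
130 158 [440. -96.] [546. 110.]
140 120 [445. -95.] [545. 109.]
150 109 [476. -95.] [537. 110.]
160 101 [485. -92.] [536.  73.]
170 109 [486. -88.] [535.  66.]
180 112 [487. -83.] [535.  61.]
190 117 [488. -75.] [533.  57.]
200 141 [490. -68.] [532.  51.]
210 198 [493. -51.] [528.  40.]
220 87 [497. -28.] [524.  21.]
```

```bash
cat >> h.py <<'E'
th=np.radians(8.1);O=np.array([526.,104.,0]);R=np.array([[np.cos(th),np.sin(th),0],[-np.sin(th),np.cos(th),0],[0,0,1]])  # columns ex,ey
def rack(P): return (P-O)@R
def reelfit(P,x0=-40,x1=40,y0=-240,y1=190,zmin=155):
    Q=rack(P).reshape(-1,3);q=Q[(Q[:,2]>zmin)&(Q[:,2]<240)&(Q[:,0]>x0)&(Q[:,0]<x1)&(Q[:,1]>y0)&(Q[:,1]<y1)]
    if len(q)<30: return None
    rect=cv2.minAreaRect(q[:,:2].astype(np.float32))
    b=cv2.boxPoints(rect)
    from scipy.optimize import least_squares
    # outer rim: top of each y bin
    E=[]
    for t in np.arange(q[:,1].min(),q[:,1].max(),4):
        s=q[(q[:,1]>=t)&(q[:,1]<t+4)]
        if len(s)>2:E.append([np.median(s[s[:,2]>s[:,2].max()-3][:,1]),s[:,2].max()])
    E=np.array(E)
    f=least_squares(lambda p:np.hypot(E[:,0]-p[0],E[:,1]-p[1])-90,[E[:,0].mean(),130],loss="soft_l1")
    return len(q),np.round(rect[0],1),np.round(rect[1],1),round(rect[2],1),"cy,cz",f.x.round(1),"res",round(np.sqrt(2*f.cost/len(E)),2)
E
python3 - <<'E'
from h import *
Ps=[]
for n in ["top","side"]:
    c=dict(np.load(n+"0.npz"));P=pts(c);
    print(n,np.array(c["cam_to_world"])[:3,3].round(),"\n reel",reelfit(P),"\n parked",reelfit(P,-100,-30,-40,190))
    Q=rack(P).reshape(-1,3)
    # lane floor & plate profile
    for x in (0,-60):
      for y in range(-300,185,15):
        s=Q[(abs(Q[:,0]-x)<9)&(abs(Q[:,1]-y)<8)&(Q[:,2]<60)&(Q[:,2]>5)]
        if len(s)>5: print((x,y,len(s),round(np.median(s[:,2]),1)),end=" ")
    print()
    # plate edges in rack frame
    s=Q[(abs(Q[:,2]-41)<4)&(abs(Q[:,0]+30)<90)&(Q[:,1]>-330)&(Q[:,1]<-20)]
    print(np.percentile(s,[0.3,99.7],axis=0).round(1).tolist())
E
```

```text
top [ 234.  -23. 1030.] 
 reel (1410, array([  -0.4, -110.4]), array([173.1,  26.4]), 87.9, 'cy,cz', array([-110.3,  133. ]), 'res', np.float64(0.57)) 
 parked (1209, array([-60.5,  88.4]), array([167.6,  25.6]), 89.9, 'cy,cz', array([ 89.1, 124.6]), 'res', np.float64(0.71))
(0, -300, 44, np.float64(40.7)) (0, -285, 47, np.float64(39.9)) (0, -270, 46, np.float64(40.7)) (0, -255, 46, np.float64(40.7)) (0, -240, 50, np.float64(40.5)) (0, -225, 46, np.float64(40.3)) (0, -210, 47, np.float64(40.9)) (0, -195, 30, np.float64(40.3)) (0, -180, 11, np.float64(40.5)) (0, -60, 7, np.float64(39.9)) (0, 0, 12, np.float64(41.1)) (0, 15, 28, np.float64(39.8)) (0, 30, 30, np.float64(38.9)) (0, 45, 28, np.float64(39.1)) (0, 60, 27, np.float64(37.0)) (0, 75, 26, np.float64(36.2)) (0, 90, 10, np.float64(36.7)) (0, 120, 11, np.float64(33.8)) (0, 135, 10, np.float64(33.2)) (0, 150, 8, np.float64(31.6)) (0, 165, 10, np.float64(31.8)) (-60, -300, 48, np.float64(40.3)) (-60, -285, 49, np.float64(40.7)) (-60, -270, 45, np.float64(40.6)) (-60, -255, 26, np.float64(45.6)) (-60, -240, 35, np.float64(46.0)) (-60
[... 1365 characters left out ...]
14, np.float64(37.0)) (0, 105, 17, np.float64(36.4)) (0, 120, 9, np.float64(35.5)) (0, 150, 6, np.float64(34.2)) (-60, -300, 46, np.float64(41.2)) (-60, -285, 40, np.float64(41.9)) (-60, -270, 37, np.float64(41.9)) (-60, -255, 49, np.float64(42.7)) (-60, -240, 32, np.float64(42.3)) (-60, -225, 31, np.float64(42.3)) (-60, -210, 34, np.float64(42.2)) (-60, -195, 34, np.float64(42.0)) (-60, -180, 32, np.float64(42.1)) (-60, -165, 34, np.float64(41.9)) (-60, -150, 33, np.float64(42.1)) (-60, -135, 29, np.float64(41.6)) (-60, -120, 30, np.float64(42.1)) (-60, -105, 21, np.float64(42.1)) (-60, -90, 17, np.float64(41.1)) (-60, -75, 9, np.float64(42.3)) 
[[-110.2, -309.9, 37.4], [50.1, -22.9, 44.9]]
```

Request:
drive_tool(
  rows=[
    [[0, 0, 0.03, 0.036, 1], [0, 0, 0.03, 0.036, 1], [0.014, -0.0253, 0, 0.036, 1], [0.014, -0.0253, 0, 0.036, 1], [0.014, -0.0253, 0, 0.036, 1], [0.014, -0.0253, 0, 0.036, 1], [0.014, -0.0253, 0, 0.036, 1], [0.014, -0.0253, 0, 0.038, 1]],
  ],
  force=20,
)

```text
clock: 1.47
position: [314.0, 346.7, 305.4]
tool_rot: [180.0, 0.0, 172.0]
wrist_force: [1.1, -0.9, 0.2]
width: 85.4
gripper_force: 0.0
```

Request:
drive_tool(
  rows=[
    [[0.014, -0.0253, 0, 0, 1], [0.014, -0.0253, 0, 0, 1], [0.014, -0.0253, 0, 0, 1], [0.014, -0.0253, 0, 0, 1], [0.014, -0.0253, 0, 0, 1], [0.014, -0.0253, 0, 0, 1], [0.014, -0.0253, 0, 0, 1], [0.014, -0.0253, 0, 0, 1]],
  ],
)

```text
clock: 2.13
position: [426.1, 144.2, 305.5]
tool_rot: [180.0, 0.0, 171.9]
wrist_force: [-0.2, 1.7, -0.1]
width: 85.6
gripper_force: 0.0
```

Request:
drive_tool(
  rows=[
    [[0.014, -0.0253, 0, 0, 1], [0.014, -0.0253, 0, 0, 1], [0.014, -0.0253, 0, 0, 1], [0.014, -0.0253, 0, 0, 1], [0.014, -0.0253, 0, 0, 1], [0.014, -0.0253, 0, 0, 1], [0, 0, 0, 0, 1], [0, 0, 0, 0, 1]],
  ],
)

```text
clock: 2.8
position: [509.9, -7.2, 305.0]
tool_rot: [180.0, -0.0, 171.8]
wrist_force: [0.4, 0.8, 1.5]
width: 85.9
gripper_force: 0.0
```

```bash
python3 - <<'E'
from h import *
c=viewer.camera("wrist");save(c,"w1");P=pts(c)
print(np.array(c["cam_to_world"])[:3,3].round(),reelfit(P,zmin=190))
s=readout.get_state();print(s["position"],rack(s["position"]),s["wrist_force"],r.nose_length)
# lowest finger points in the wrist frame: near points
q=rack(P).reshape(-1,3);q=q[(q[:,2]>240)];print(len(q),q.min(0) if len(q) else 0)
E
```

```text
[443.   2. 432.] (7175, array([   0.4, -111.9]), array([131.1,  25.3]), 87.9, 'cy,cz', array([-111.9,  130. ]), 'res', np.float64(0.27))
[509.48252241  -6.34647188 305.08657663] [  -0.80473975 -111.57295065  305.08657663] [ 0.26779155  0.27590294 -0.73777741] 14.0
51226 [ -67.33249852 -187.85850793  301.57937421]
```

View pics/w1.png

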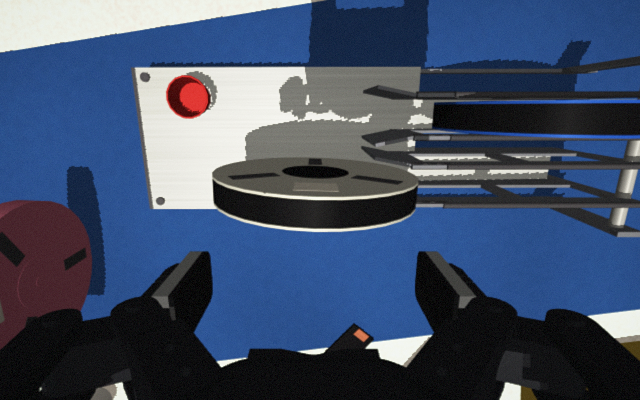

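Request:
drive_tool(
  rows=[
    [[0.001, 0, -0.014, 0, 1], [0, 0, -0.014, 0, 1], [0, 0, -0.014, 0, 1], [0, 0, -0.014, 0, 1], [0, 0, -0.013, 0, 1], [0, 0, -0.01, 0, 1], [0, 0, -0.005, 0, 1], [0, 0, 0, 0, 1]],
  ],
)

```text
clock: 3.52
position: [510.1, -5.7, 220.6]
tool_rot: [-180.0, -0.1, 172.0]
wrist_force: [0.3, 0.7, 0.3]
width: 85.1
gripper_force: 0.0
```

Request:
drive_tool(
  rows=[
    [[0, 0, -0.001, 0, 1], [0, 0, -0.001, 0, 1], [0, 0, -0.001, 0, 1], [0, 0, -0.001, 0, 1], [0, 0, 0, 0, 1]],
  ],
)

```text
clock: 3.93
position: [510.7, -6.3, 217.4]
tool_rot: [180.0, 0.0, 171.9]
wrist_force: [-1.3, -0.1, -0.7]
width: 85.2
gripper_force: 0.0
```

```bash
cat > w.py <<'E'
import sys
from h import *
c=viewer.camera("wrist");P=pts(c)
if len(sys.argv)>1: save(c,sys.argv[1])
s=readout.get_state();print("reel",reelfit(P,zmin=170))
print("tcp rack",rack(s["position"]).round(2),s["wrist_force"].round(2),s["wrist_torque"].round(2),s["width"],s["clock"])
Q=rack(P); f=(abs(Q[...,0])<14)&(Q[...,2]<260)&(Q[...,2]>165)
E
python3 w.py w2
```

```text
reel (24525, array([   0.4, -112.1]), array([158.3,  26.9]), 88.9, 'cy,cz', array([-111.8,  130.3]), 'res', np.float64(3.84))
tcp rack [   0.37 -111.34  217.4 ] [ 0.04 -0.36 -0.17] [-0.06  0.02  0.  ] 85.45988968309044 3.9833
```

View pics/w2.png

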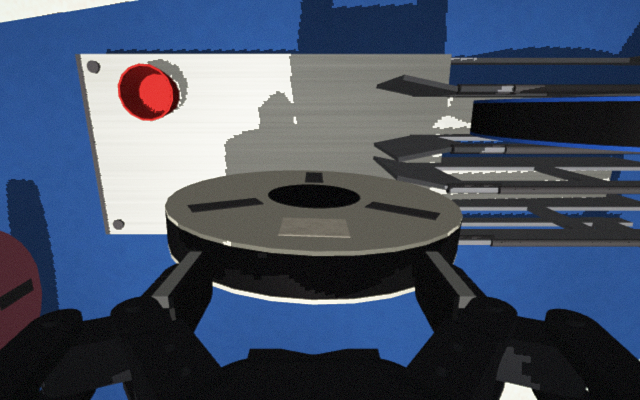

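Request:
drive_tool(
  rows=[
    [[0, 0, -0.0005, 0, 1], [0, 0, -0.0005, 0, 1], [0, 0, -0.0005, 0, 1], [0, 0, -0.0005, 0, 1], [0, 0, -0.0005, 0, 1], [0, 0, -0.0005, 0, 1], [0, 0, 0, 0, 1]],
  ],
)

```text
clock: 4.57
position: [510.6, -6.3, 214.2]
tool_rot: [-180.0, -0.0, 171.9]
wrist_force: [0.2, 0.4, -0.6]
width: 85.1
gripper_force: 0.0
```

Request:
drive_tool(
  rows=[
    [[0, 0, -0.0005, 0, 1], [0, 0, -0.0005, 0, 1], [0, 0, 0, 0, 1]],
  ],
)

```text
clock: 4.82
position: [510.6, -6.3, 213.2]
tool_rot: [-180.0, -0.0, 171.9]
wrist_force: [-0.8, -0.8, -0.4]
width: 85.4
gripper_force: 0.0
```

Request:
drive_tool(
  rows=[
    [[0, 0, -0.0005, 0, 1], [0, 0, -0.0005, 0, 1], [0, 0, 0, 0, 1]],
  ],
)

```text
clock: 5.07
position: [510.6, -6.2, 212.2]
tool_rot: [-180.0, -0.0, 171.9]
wrist_force: [-0.7, -0.2, 0.2]
width: 85.6
gripper_force: 0.0
```

Request:
drive_tool(
  rows=[
    [[0, 0, -0.0005, 0, 1], [0, 0, -0.0005, 0, 1], [0, 0, 0, 0, 1]],
  ],
)

```text
clock: 5.32
position: [510.6, -6.2, 211.2]
tool_rot: [-180.0, -0.0, 171.9]
wrist_force: [0.6, -0.0, -0.4]
width: 85.5
gripper_force: 0.0
```

Request:
drive_tool(
  rows=[
    [[0.0001, 0.001, 0, 0, 1], [0.0001, 0.001, 0, 0, 1], [0.0001, 0.001, 0, 0, 1], [0.0001, 0.001, 0, 0, 1], [0, 0, 0, 0, 1]],
  ],
)

```text
clock: 5.73
position: [511.2, -2.1, 211.5]
tool_rot: [-180.0, 0.0, 171.9]
wrist_force: [-0.0, 0.8, 2.1]
width: 85.6
gripper_force: 0.9
```

Request:
drive_tool(
  rows=[
    [[0.0001, 0.001, 0, 0, 1], [0.0002, 0.001, 0, 0, 1], [0.0001, 0.001, 0, 0, 1], [0.0002, 0.001, 0, 0, 1]],
  ],
)

```text
clock: 6.07
position: [512.1, 1.6, 212.0]
tool_rot: [-180.0, 0.1, 171.9]
wrist_force: [-0.4, -2.8, 8.5]
width: 85.3
gripper_force: 4.2
```

```bash
python3 w.py
```

```text
reel (26763, array([   0.7, -109. ]), array([158.7,  27. ]), 89.0, 'cy,cz', array([-108.7,  130.3]), 'res', np.float64(3.66))
tcp rack [   0.79 -103.2   212.05] [ 0.88 -2.03  8.19] [-0.56  0.09 -0.03] 85.58013152326981 6.1167
```

Request:
drive_tool(
  rows=[
    [[0, 0, 0.0002, 0, 1], [0, 0, 0.0002, 0, 1], [0, 0, 0, 0, 1]],
  ],
)

```text
clock: 6.37
position: [511.9, 1.7, 212.1]
tool_rot: [-180.0, 0.1, 171.9]
wrist_force: [-0.5, -0.7, 4.5]
width: 85.3
gripper_force: 3.0
```

```bash
cat > w.py <<'E'
import sys
from h import *
from scipy.optimize import least_squares
c=viewer.camera("wrist");P=pts(c);save(c,sys.argv[1])
Q=rack(P);rgb=c["pixels"].astype(int)
m=(rgb.min(-1)>55)&(np.ptp(rgb,axis=-1)<45)&(abs(Q[...,0])<22)&(Q[...,2]>60)&(Q[...,2]<225)
m=cv2.morphologyEx(m.astype(np.uint8),cv2.MORPH_OPEN,np.ones((3,3)))
n,l,st,_=cv2.connectedComponentsWithStats(m);k=1+np.argmax(st[1:,4]);q=Q[l==k]
A=np.c_[q[:,1],q[:,2],np.ones(len(q))];co=np.linalg.lstsq(A,q[:,0],rcond=None)[0]
c0=np.array([np.median(q[:,1]),130.]);
for it in range(4):
    a=np.degrees(np.arctan2(q[:,2]-c0[1],q[:,1]-c0[0]));d=np.hypot(q[:,1]-c0[0],q[:,2]-c0[1])
    E=np.array([q[a==a] [(abs(a-t)<2)][np.argmax(d[abs(a-t)<2])] for t in range(-30,212,4) if (abs(a-t)<2).sum()>3])
    f=least_squares(lambda p:np.hypot(E[:,1]-p[0],E[:,2]-p[1])-p[2],[*c0,89],loss="soft_l1");c0=f.x[:2]
res=np.hypot(E[:,1]-c0[0],E[:,2]-c0[1])-f.x[2]
print("reel cy,cz,r",f.x.round(2),"n",len(E),"mad",np.median(abs(res)).round(2),"yaw",np.degrees(np.arctan(co[0])).round(2),"tilt",np.degrees(np.arctan(co[1])).round(2),"face x at centre",(co@[*c0,1]).round(2))
s=readout.get_state();t=rack(s["position"])
print("tcp rack",t.round(2),"F",s["wrist_force"].round(2),"w",round(s["width"],1),s["clock"],"u_inner(rear)",round(t[1]-s["width"]/2-c0[0],1))
E
python3 w.py w3
```

```text
reel cy,cz,r [-108.46  129.45   89.61] n 53 mad 0.31 yaw 2.18 tilt -0.23 face x at centre -10.84
tcp rack [   0.49 -103.3   212.1 ] F [-1.03 -1.37  5.17] w 85.5 6.4167 u_inner(rear) -37.6
```

Request:
drive_tool(
  rows=[
    [[0.0005, 0.002, 0.0005, 0, 1], [0.0005, 0.004, 0.0009, 0, 1], [0.0006, 0.004, 0.0008, 0, 1], [0.0006, 0.004, 0.0008, 0, 1]],
  ],
)

```text
clock: 6.75
position: [514.1, 15.8, 215.0]
tool_rot: [-180.0, 0.0, 171.9]
wrist_force: [0.4, -0.7, 5.3]
width: 85.4
gripper_force: 2.4
```

```bash
python3 w.py w3
```

```text
reel cy,cz,r [-100.92  129.54   89.58] n 53 mad 0.33 yaw 2.5 tilt -0.78 face x at centre -10.5
tcp rack [  0.68 -88.4  215.17] F [ 0.09 -1.57  4.48] w 85.6 6.8 u_inner(rear) -30.3
```

Request:
drive_tool(
  rows=[
    [[0.0008, 0.004, 0.0007, 0, 1], [0.0008, 0.004, 0.0006, 0, 1], [0.0008, 0.004, 0.0006, 0, 1], [0.0008, 0.004, 0.0005, 0, 1], [0.0007, 0.004, 0.0005, 0, 1], [0.0007, 0.004, 0.0005, 0, 1], [0.0006, 0.004, 0.0004, 0, 1]],
  ],
)

```text
clock: 7.38
position: [519.3, 43.9, 218.9]
tool_rot: [-180.0, 0.0, 171.9]
wrist_force: [-0.5, 0.1, 5.7]
width: 85.3
gripper_force: 3.2
```

```bash
python3 w.py w4
```

```text
reel cy,cz,r [-86.25 129.47  89.58] n 53 mad 0.28 yaw 2.41 tilt -0.62 face x at centre -9.92
tcp rack [  1.89 -59.89 218.93] F [0.11 0.17 6.51] w 85.5 7.4333 u_inner(rear) -16.4
```

View pics/w4.png

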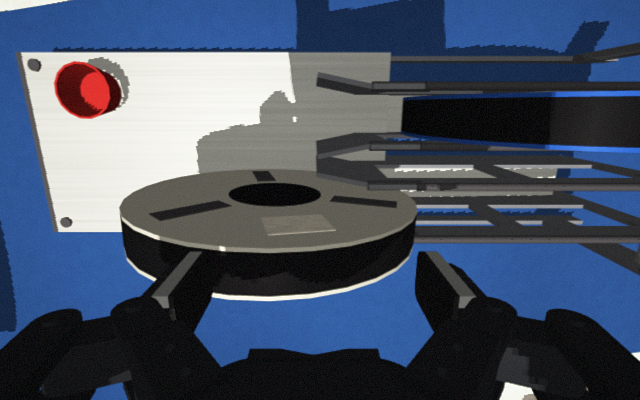

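Request:
drive_tool(
  rows=[
    [[0.0006, 0.004, 0.0005, 0, 1], [0.0006, 0.004, 0.0004, 0, 1], [0.0006, 0.004, 0.0003, 0, 1], [0.0006, 0.004, 0.0002, 0, 1], [0.0006, 0.004, 0.0002, 0, 1], [0.0005, 0.004, 0.0001, 0, 1], [0.0005, 0.004, 0.0001, 0, 1]],
  ],
)

```text
clock: 8.02
position: [523.3, 72.1, 220.6]
tool_rot: [180.0, 0.0, 171.9]
wrist_force: [1.3, -0.2, 6.2]
width: 85.4
gripper_force: 3.1
```

```bash
python3 w.py w5
```

```text
reel cy,cz,r [-71.49 129.7   89.44] n 53 mad 0.18 yaw 2.39 tilt -0.95 face x at centre -9.94
tcp rack [  1.82 -31.44 220.62] F [-0.4   0.2   5.64] w 85.5 8.0667 u_inner(rear) -2.7
```

Request:
drive_tool(
  rows=[
    [[0.0004, 0.004, 0.0002, 0, 1], [0.0004, 0.004, 0, 0, 1], [0.0004, 0.004, 0, 0, 1], [0.0004, 0.004, 0, 0, 1], [0.0004, 0.004, 0, 0, 1], [0.0004, 0.004, 0, 0, 1]],
  ],
)

```text
clock: 8.57
position: [525.7, 96.1, 220.7]
tool_rot: [180.0, 0.0, 171.9]
wrist_force: [-0.5, -0.3, 4.8]
width: 85.5
gripper_force: 2.6
```

```bash
python3 w.py w6
```

```text
reel cy,cz,r [-59.08 130.44  88.82] n 51 mad 0.22 yaw 1.57 tilt -0.31 face x at centre -11.58
tcp rack [  0.78  -7.31 220.74] F [0.42 1.47 5.82] w 85.7 8.6167 u_inner(rear) 8.9
```

Request:
drive_tool(
  rows=[
    [[0.0005, 0.004, 0, 0, 1], [0.0005, 0.004, 0, 0, 1], [0.0005, 0.004, 0, 0, 1], [0.0005, 0.004, 0, 0, 1], [0.0005, 0.004, 0, 0, 1], [0.0005, 0.004, -0.0001, 0, 1]],
  ],
)

```text
clock: 9.12
position: [528.2, 120.2, 220.0]
tool_rot: [-180.0, -0.0, 171.9]
wrist_force: [-0.3, 0.2, 0.2]
width: 85.4
gripper_force: 0.2
```

```bash
python3 w.py w7
```

```text
reel cy,cz,r [-46.13 130.09  89.05] n 51 mad 0.25 yaw 2.05 tilt -2.2 face x at centre -10.89
tcp rack [-6.0000e-02  1.6850e+01  2.2003e+02] F [-0.22  0.71 -0.04] w 85.7 9.1667 u_inner(rear) 20.2
```

Request:
drive_tool(
  rows=[
    [[0.0004, 0.003, -0.0005, 0, 1], [0.0002, 0.002, -0.0005, 0, 1], [0, 0.001, -0.0003, 0, 1]],
  ],
)

```text
clock: 9.42
position: [529.3, 126.0, 219.2]
tool_rot: [180.0, 0.0, 171.9]
wrist_force: [0.7, 0.1, 4.2]
width: 85.7
gripper_force: 2.2
```

```bash
python3 w.py w8; python3 w.py w8
```

```text
reel cy,cz,r [-42.97 130.02  89.07] n 51 mad 0.16 yaw 2.03 tilt -1.76 face x at centre -11.13
tcp rack [1.2000e-01 2.2240e+01 2.1927e+02] F [-0.14  0.1   3.99] w 85.3 9.4667 u_inner(rear) 22.6
reel cy,cz,r [-42.92 130.13  89.06] n 51 mad 0.26 yaw 2.06 tilt -1.76 face x at centre -11.15
tcp rack [1.100e-01 2.210e+01 2.193e+02] F [0.18 0.8  3.37] w 85.5 9.5167 u_inner(rear) 22.3
```

View pics/w8.png

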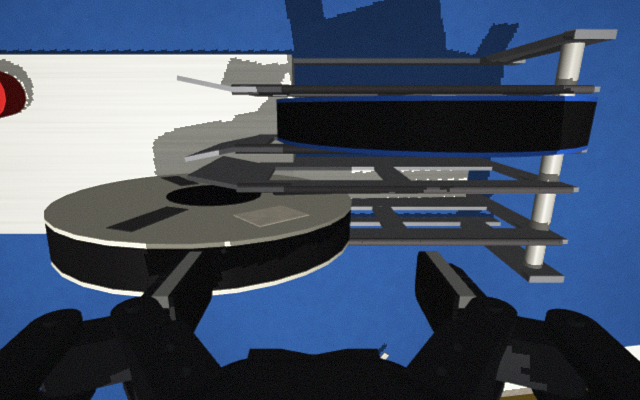

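Request:
drive_tool(
  rows=[
    [[0, 0.0005, 0.001, 0, 1], [0, 0, 0.003, 0, 1], [0, 0, 0.004, 0, 1], [-0.0022, -0.0159, 0, 0, 1], [-0.0022, -0.0159, 0, 0, 1], [-0.0022, -0.0159, 0, 0, 1], [-0.0022, -0.0159, 0, 0, 1], [0, 0, 0, 0, 1]],
  ],
)

```text
clock: 10.18
position: [519.9, 60.7, 227.3]
tool_rot: [-180.0, -0.0, 171.8]
wrist_force: [-1.1, -0.3, -0.4]
width: 85.3
gripper_force: 0.0
```

```bash
python3 w.py w9
```

```text
reel cy,cz,r [-44.36 129.89  89.39] n 53 mad 0.17 yaw 0.45 tilt 0.69 face x at centre -9.59
tcp rack [ 1.8000e-01 -4.2600e+01  2.2735e+02] F [ 0.56  1.05 -0.27] w 85.6 10.2333 u_inner(rear) -41.0
```

Request:
drive_tool(
  rows=[
    [[0.0007, -0.002, -0.004, 0, 1], [0, 0, -0.004, 0, 1], [0, 0, -0.004, 0, 1], [0, 0, -0.003, 0, 1], [0, 0, -0.001, 0, 1], [0, 0, 0, 0, 1]],
  ],
)

```text
clock: 10.73
position: [520.8, 60.9, 210.7]
tool_rot: [-180.0, -0.0, 172.0]
wrist_force: [0.2, 0.3, -0.1]
width: 85.7
gripper_force: 0.0
```

```bash
python3 w.py w9
```

```text
reel cy,cz,r [-44.39 129.75  89.59] n 52 mad 0.35 yaw 0.45 tilt 0.55 face x at centre -9.62
tcp rack [  1.07 -43.44 210.93] F [-0.26 -0.82 -0.66] w 85.4 10.7833 u_inner(rear) -41.7
```

Request:
drive_tool(
  rows=[
    [[0.0003, 0.002, 0, 0, 1], [0.0003, 0.002, 0.0005, 0, 1], [0.0006, 0.004, 0.001, 0, 1], [0.0006, 0.004, 0.0009, 0, 1], [0.0006, 0.004, 0.0008, 0, 1]],
  ],
)

```text
clock: 11.2
position: [523.5, 77.1, 214.5]
tool_rot: [180.0, 0.0, 171.9]
wrist_force: [-0.8, 0.9, 0.2]
width: 85.6
gripper_force: 0.0
```

```bash
python3 w.py w9
```

```text
reel cy,cz,r [-36.72 129.64  89.62] n 52 mad 0.29 yaw 0.55 tilt 0.58 face x at centre -9.63
tcp rack [  1.3  -26.39 214.63] F [-0.1   1.34  0.39] w 85.6 11.25 u_inner(rear) -32.5
```

Request:
drive_tool(
  rows=[
    [[0.0006, 0.004, 0.0003, 0, 1], [0.0006, 0.004, 0.0006, 0, 1], [0.0006, 0.004, 0.0006, 0, 1], [0.0006, 0.004, 0.0006, 0, 1], [0.0006, 0.004, 0.0005, 0, 1]],
  ],
)

```text
clock: 11.67
position: [526.6, 97.1, 217.1]
tool_rot: [180.0, 0.0, 171.9]
wrist_force: [-0.2, -0.8, 2.9]
width: 85.1
gripper_force: 1.6
```

```bash
python3 w.py w9
```

```text
reel cy,cz,r [-25.07 129.43  89.73] n 53 mad 0.25 yaw 2.34 tilt -1.82 face x at centre -7.25
tcp rack [  1.56  -6.27 217.27] F [-0.62  0.18  3.54] w 85.4 11.7167 u_inner(rear) -23.9
```

Request:
drive_tool(
  rows=[
    [[0.0006, 0.004, 0.0005, 0, 1], [0.0006, 0.004, 0.0005, 0, 1], [0.0006, 0.004, 0.0004, 0, 1], [0.0006, 0.004, 0.0004, 0, 1], [0.0006, 0.004, 0.0003, 0, 1], [0.0006, 0.004, 0.0003, 0, 1]],
  ],
)

```text
clock: 12.22
position: [530.2, 121.1, 219.7]
tool_rot: [180.0, 0.0, 171.9]
wrist_force: [-0.1, -1.1, 6.1]
width: 85.3
gripper_force: 2.9
```

```bash
python3 w.py w10
```

```text
reel cy,cz,r [-12.75 129.33  89.83] n 53 mad 0.36 yaw 2.33 tilt -1.87 face x at centre -7.06
tcp rack [  1.76  18.05 219.71] F [-0.57  0.41  6.71] w 85.7 12.2667 u_inner(rear) -12.0
```

View pics/w10.png

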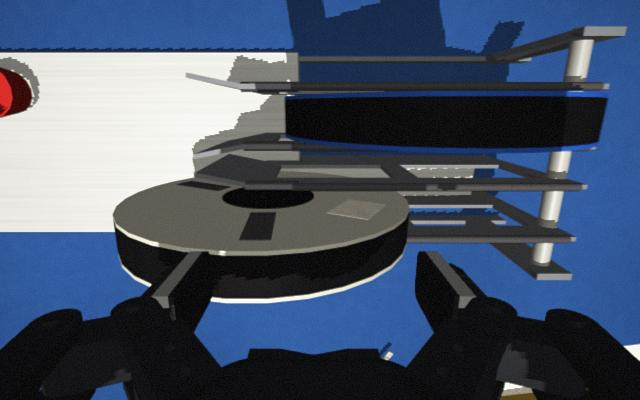

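Request:
drive_tool(
  rows=[
    [[0.0006, 0.004, 0.0004, 0, 1], [0.0006, 0.004, 0.0003, 0, 1], [0.0004, 0.003, 0.0001, 0, 1], [0.0003, 0.002, 0.0001, 0, 1], [0.0001, 0.001, 0, 0, 1], [0, 0, 0, 0, 1]],
  ],
)

```text
clock: 12.77
position: [532.2, 135.1, 220.5]
tool_rot: [180.0, 0.0, 172.0]
wrist_force: [-0.4, -1.1, 6.7]
width: 85.6
gripper_force: 2.9
```

```bash
python3 w.py w10
```

```text
reel cy,cz,r [ -5.5  129.86  89.33] n 53 mad 0.25 yaw 2.28 tilt -1.98 face x at centre -7.05
tcp rack [  1.72  31.59 220.45] F [-0.68  0.    6.86] w 84.8 12.8167 u_inner(rear) -5.3
```

Request:
drive_tool(
  rows=[
    [[0, 0, 0.0007, 0, 1], [0, 0, 0.002, 0, 1], [0, 0, 0.004, 0, 1], [-0.0018, -0.0122, 0, 0, 1], [-0.0017, -0.0122, 0, 0, 1], [-0.0017, -0.0123, 0, 0, 1], [0, 0, -0.004, 0, 1], [0, 0, -0.004, 0, 1]],
  ],
)

```text
clock: 13.48
position: [526.7, 96.9, 218.7]
tool_rot: [180.0, 0.0, 171.8]
wrist_force: [0.6, 0.1, 0.5]
width: 85.5
gripper_force: 0.0
```

```bash
python3 w.py w10
```

```text
reel cy,cz,r [ -5.74 129.65  89.49] n 52 mad 0.23 yaw 1.97 tilt -1.43 face x at centre -7.32
tcp rack [  1.29  -6.52 217.73] F [-0.56 -0.29 -1.05] w 85.2 13.5333 u_inner(rear) -43.4
```

Request:
drive_tool(
  rows=[
    [[0, 0, -0.003, 0, 1], [0, 0, -0.002, 0, 1], [0, 0, -0.001, 0, 1], [0, 0, -0.0005, 0, 1], [0, 0, 0, 0, 1]],
  ],
)

```text
clock: 13.95
position: [526.7, 98.1, 212.2]
tool_rot: [-180.0, -0.0, 172.0]
wrist_force: [-0.5, -0.3, -0.8]
width: 85.1
gripper_force: 0.0
```

```bash
python3 w.py w11
```

```text
reel cy,cz,r [ -5.7  129.91  89.37] n 53 mad 0.28 yaw 1.84 tilt -1.44 face x at centre -7.29
tcp rack [  1.6   -5.73 212.4 ] F [0.19 0.83 0.43] w 85.1 14.0 u_inner(rear) -42.6
```

Request:
drive_tool(
  rows=[
    [[0, 0, -0.0006, 0, 1], [0, 0, -0.0006, 0, 1], [0.0003, 0.002, 0, 0, 1], [0.0003, 0.002, 0, 0, 1], [0.0004, 0.003, 0.0007, 0, 1], [0.0004, 0.003, 0.0007, 0, 1]],
  ],
)

```text
clock: 14.5
position: [528.3, 108.2, 212.8]
tool_rot: [180.0, 0.0, 171.9]
wrist_force: [-0.8, 0.6, 1.5]
width: 85.4
gripper_force: 0.5
```

```bash
python3 w.py w11
```

```text
reel cy,cz,r [ -1.7  129.76  89.5 ] n 53 mad 0.3 yaw 2.03 tilt -1.35 face x at centre -7.36
tcp rack [  1.69   5.01 212.93] F [-0.67  0.22  1.5 ] w 85.4 14.55 u_inner(rear) -36.0
```

Request:
drive_tool(
  rows=[
    [[0.0004, 0.003, 0.0005, 0, 1], [0.0004, 0.003, 0.0005, 0, 1], [0.0004, 0.003, 0.0005, 0, 1], [0.0004, 0.003, 0.0005, 0, 1]],
  ],
)

```text
clock: 14.88
position: [530.0, 120.3, 214.9]
tool_rot: [180.0, 0.0, 171.9]
wrist_force: [0.4, -1.6, 5.3]
width: 85.2
gripper_force: 2.3
```

```bash
python3 w.py w11
```

```text
reel cy,cz,r [  4.71 129.82  89.41] n 53 mad 0.27 yaw 1.92 tilt -1.25 face x at centre -7.52
tcp rack [  1.63  17.06 214.99] F [ 0.07 -0.52  4.24] w 85.5 14.9333 u_inner(rear) -30.4
```

Request:
drive_tool(
  rows=[
    [[0.0006, 0.004, 0.0006, 0, 1], [0.0006, 0.004, 0.0005, 0, 1], [0.0006, 0.004, 0.0005, 0, 1], [0.0006, 0.004, 0.0004, 0, 1]],
  ],
)

```text
clock: 15.27
position: [532.4, 136.2, 217.0]
tool_rot: [180.0, 0.0, 171.9]
wrist_force: [0.1, -0.2, 6.6]
width: 85.6
gripper_force: 3.1
```

```bash
python3 w.py w11
```

```text
reel cy,cz,r [ 13.   129.37  89.41] n 53 mad 0.28 yaw 1.88 tilt -1.17 face x at centre -7.51
tcp rack [  1.83  33.39 217.09] F [-0.79  0.38  5.71] w 85.6 15.3167 u_inner(rear) -22.4
```

Request:
drive_tool(
  rows=[
    [[0.0006, 0.004, 0.0004, 0, 1], [0.0006, 0.004, 0.0004, 0, 1], [0.0006, 0.004, 0.0003, 0, 1], [0.0006, 0.004, 0.0002, 0, 1], [0.0006, 0.004, 0.0002, 0, 1]],
  ],
)

```text
clock: 15.73
position: [535.4, 156.3, 218.5]
tool_rot: [180.0, 0.0, 171.9]
wrist_force: [0.3, -0.5, 5.7]
width: 85.6
gripper_force: 3.2
```

```bash
python3 w.py w11
```

```text
reel cy,cz,r [ 23.43 128.73  89.51] n 53 mad 0.26 yaw 1.79 tilt -0.93 face x at centre -7.69
tcp rack [  1.98  53.66 218.59] F [-1.29 -0.64  6.01] w 85.4 15.7833 u_inner(rear) -12.5
```

Request:
drive_tool(
  rows=[
    [[0.0006, 0.004, 0.0002, 0, 1], [0.0006, 0.004, 0.0001, 0, 1], [0.0005, 0.004, 0.0001, 0, 1], [0.0005, 0.004, 0, 0, 1], [0.0005, 0.004, 0, 0, 1]],
  ],
)

```text
clock: 16.2
position: [538.2, 176.4, 219.0]
tool_rot: [180.0, 0.1, 171.9]
wrist_force: [-0.7, 1.1, 6.6]
width: 85.2
gripper_force: 3.2
```

```bash
python3 w.py w11
```

```text
reel cy,cz,r [ 33.98 128.25  89.41] n 53 mad 0.26 yaw 1.8 tilt -0.88 face x at centre -7.9
tcp rack [  1.82  73.93 219.  ] F [-0.43  0.88  5.86] w 85.8 16.25 u_inner(rear) -2.9
```

Request:
drive_tool(
  rows=[
    [[0.0005, 0.004, 0, 0, 1], [0.0005, 0.004, -0.0001, 0, 1], [0.0005, 0.004, -0.0001, 0, 1], [0.0005, 0.004, -0.0001, 0, 1], [0.0005, 0.004, -0.0001, 0, 1]],
  ],
)

```text
clock: 16.67
position: [540.7, 196.4, 218.6]
tool_rot: [180.0, 0.1, 171.9]
wrist_force: [0.0, 0.0, 5.9]
width: 85.2
gripper_force: 2.9
```

```bash
python3 w.py w11
```

```text
reel cy,cz,r [ 44.16 127.73  89.37] n 53 mad 0.33 yaw 1.73 tilt -0.83 face x at centre -8.31
tcp rack [  1.46  94.11 218.54] F [-0.22  0.12  5.79] w 85.1 16.7167 u_inner(rear) 7.4
```

Request:
drive_tool(
  rows=[
    [[0.0005, 0.004, -0.0002, 0, 1], [0.0005, 0.004, -0.0002, 0, 1], [0.0006, 0.004, -0.0003, 0, 1], [0.0006, 0.004, -0.0003, 0, 1]],
  ],
)

```text
clock: 17.05
position: [542.9, 212.4, 217.6]
tool_rot: [180.0, 0.1, 171.9]
wrist_force: [0.2, 0.2, 6.3]
width: 85.4
gripper_force: 3.3
```

```bash
python3 w.py w11
```

```text
reel cy,cz,r [ 52.79 127.42  89.24] n 53 mad 0.25 yaw 1.61 tilt -0.7 face x at centre -8.51
tcp rack [  1.44 110.31 217.59] F [-0.89  1.85  7.06] w 85.7 17.1 u_inner(rear) 14.7
```

Request:
drive_tool(
  rows=[
    [[0.0006, 0.004, -0.0003, 0, 1], [0.0006, 0.004, -0.0003, 0, 1], [0.0006, 0.004, -0.0004, 0, 1], [0.0006, 0.004, -0.0004, 0, 1]],
  ],
)

```text
clock: 17.43
position: [545.3, 228.5, 216.2]
tool_rot: [180.0, 0.1, 171.9]
wrist_force: [0.6, 0.9, 5.3]
width: 85.6
gripper_force: 3.0
```

```bash
python3 w.py w11
```

```text
reel cy,cz,r [ 61.59 126.69  89.34] n 51 mad 0.31 yaw 1.5 tilt -0.33 face x at centre -8.89
tcp rack [  1.47 126.51 216.08] F [0.14 0.93 6.41] w 85.6 17.4833 u_inner(rear) 22.1
```

Request:
drive_tool(
  rows=[
    [[0.0006, 0.004, -0.0004, 0, 1], [0.0006, 0.004, -0.0005, 0, 1], [0.0006, 0.004, -0.0006, 0, 1], [0.0006, 0.004, -0.0006, 0, 1]],
  ],
)

```text
clock: 17.82
position: [547.7, 244.5, 214.1]
tool_rot: [180.0, 0.1, 171.9]
wrist_force: [-0.4, 1.3, 6.4]
width: 85.3
gripper_force: 3.2
```

```bash
python3 w.py w11
```

```text
reel cy,cz,r [ 70.63 126.37  89.28] n 52 mad 0.26 yaw 1.36 tilt -0.04 face x at centre -9.17
tcp rack [  1.59 142.74 213.97] F [-1.44  2.52  6.57] w 85.7 17.8667 u_inner(rear) 29.2
```

Request:
drive_tool(
  rows=[
    [[0.0004, 0.003, -0.0004, 0, 1], [0.0004, 0.003, -0.0005, 0, 1], [0.0004, 0.003, -0.0005, 0, 1], [0.0004, 0.003, -0.0006, 0, 1]],
  ],
)

```text
clock: 18.2
position: [549.3, 256.5, 212.2]
tool_rot: [180.0, 0.1, 171.9]
wrist_force: [-0.2, 1.9, 7.6]
width: 85.3
gripper_force: 3.5
```

```bash
python3 w.py w11
```

```text
reel cy,cz,r [ 77.68 126.36  88.95] n 51 mad 0.32 yaw 0.48 tilt -0.34 face x at centre -8.85
tcp rack [  1.52 154.73 212.06] F [0.38 2.02 6.61] w 85.4 18.25 u_inner(rear) 34.3
```

Request:
drive_tool(
  rows=[
    [[0.0004, 0.003, -0.0005, 0, 1], [0.0004, 0.003, -0.0006, 0, 1], [0.0004, 0.003, -0.0006, 0, 1]],
  ],
)

```text
clock: 18.5
position: [550.5, 265.5, 210.5]
tool_rot: [179.9, 0.1, 171.9]
wrist_force: [0.2, 0.8, 6.7]
width: 85.4
gripper_force: 3.5
```

```bash
python3 w.py w11
```

```text
reel cy,cz,r [ 83.   126.08  88.91] n 50 mad 0.27 yaw 0.45 tilt -0.38 face x at centre -8.89
tcp rack [  1.5  163.84 210.42] F [0.22 1.28 6.83] w 85.6 18.55 u_inner(rear) 38.0
```

Request:
drive_tool(
  rows=[
    [[0.0003, 0.002, -0.0004, 0, 1], [0.0003, 0.002, -0.0004, 0, 1], [0, 0, 0, 0, 1]],
  ],
)

```text
clock: 18.8
position: [551.1, 269.7, 209.7]
tool_rot: [179.9, 0.1, 172.0]
wrist_force: [0.3, 1.4, 7.3]
width: 85.6
gripper_force: 3.6
```

```bash
python3 w.py w11
```

```text
reel cy,cz,r [ 85.56 126.05  88.86] n 50 mad 0.34 yaw 0.42 tilt -0.42 face x at centre -8.86
tcp rack [  1.54 167.5  209.73] F [-0.26  1.89  6.59] w 85.3 18.85 u_inner(rear) 39.3
```

Request:
drive_tool(
  rows=[
    [[0.0002, 0.001, -0.0001, 0, 1], [0.0002, 0.001, -0.0001, 0, 1], [0.0002, 0.001, -0.0002, 0, 1], [0, 0, 0, 0, 1]],
  ],
)

```text
clock: 19.18
position: [551.6, 272.6, 209.2]
tool_rot: [179.9, 0.1, 171.9]
wrist_force: [0.0, 0.8, 5.1]
width: 85.8
gripper_force: 3.1
```

```bash
python3 w.py w12
```

```text
reel cy,cz,r [ 87.21 125.81  89.02] n 50 mad 0.3 yaw 0.42 tilt -0.35 face x at centre -8.85
tcp rack [  1.65 170.43 209.18] F [0.11 1.72 5.56] w 85.3 19.2333 u_inner(rear) 40.6
```

View pics/w12.png

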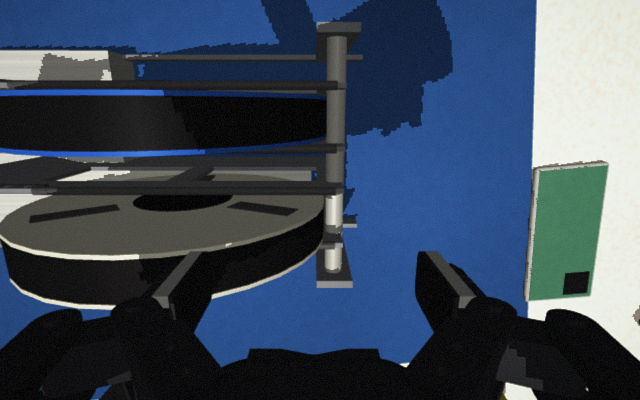

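Request:
drive_tool(
  rows=[
    [[0.0002, 0.001, -0.0002, 0, 1], [0.0002, 0.001, -0.0002, 0, 1], [0.0002, 0.001, -0.0002, 0, 1], [0, 0, 0, 0, 1]],
  ],
)

```text
clock: 19.57
position: [552.2, 275.2, 208.6]
tool_rot: [180.0, 0.0, 171.9]
wrist_force: [0.5, -0.5, 6.8]
width: 85.1
gripper_force: 3.0
```

```bash
python3 w.py w13
```

```text
reel cy,cz,r [ 88.99 125.4   89.19] n 50 mad 0.42 yaw 1.33 tilt -1.9 face x at centre -7.06
tcp rack [  1.82 173.2  208.57] F [0.86 0.53 5.94] w 85.2 19.6167 u_inner(rear) 41.6
```

Request:
drive_tool(
  rows=[
    [[0.0001, 0.001, -0.0003, 0, 1], [0.0001, 0.001, -0.0003, 0, 1], [0.0001, 0.001, -0.0003, 0, 1], [0, 0, 0, 0, 1]],
  ],
)

```text
clock: 19.95
position: [552.3, 278.1, 207.3]
tool_rot: [-180.0, 0.0, 171.9]
wrist_force: [-0.2, -1.4, 5.3]
width: 85.5
gripper_force: 2.3
```

```bash
python3 w.py w14; python3 - <<'E'
from h import *
c=viewer.camera("wrist");Q=rack(pts(c)).reshape(-1,3)
for x0,x1,n in [(-30,-20,"bar mid"),(16,40,"bar right"),(-10,10,"lane")]:
    s=Q[(Q[:,0]>x0)&(Q[:,0]<x1)&(Q[:,1]>165)&(Q[:,1]<200)&(Q[:,2]>110)&(Q[:,2]<135)]
    if len(s): print(n,len(s),np.percentile(s[:,1],[2,50,98]).round(1),s[:,2].max().round(1), "y at top",np.median(s[s[:,2]>s[:,2].max()-1.5][:,1]).round(1))
E
```

```text
reel cy,cz,r [ 89.59 125.05  89.37] n 50 mad 0.8 yaw 1.36 tilt -1.96 face x at centre -6.97
tcp rack [  1.53 176.05 207.37] F [0.29 0.04 5.48] w 85.2 20.0 u_inner(rear) 43.9
bar mid 274 [178.5 183.6 189.5] 123.0 y at top 184.2
bar right 444 [178.1 184.1 189.8] 134.9 y at top 181.6
lane 700 [166.1 181.8 189.3] 134.8 y at top 172.0
```

Request:
drive_tool(
  rows=[
    [[0.0001, 0.0003, 0.0004, 0, 1], [0.0001, 0.0005, 0.0006, 0, 1], [0.0001, 0.0005, 0.001, 0, 1], [0, 0.001, 0.002, 0, 1], [0, 0, 0, 0, 1]],
  ],
)

```text
clock: 20.47
position: [552.5, 280.5, 211.4]
tool_rot: [180.0, 0.0, 171.9]
wrist_force: [-0.8, 0.1, 0.7]
width: 85.4
gripper_force: 0.0
```

```bash
python3 w.py w15
```

```text
reel cy,cz,r [ 89.16 125.16  89.36] n 51 mad 0.52 yaw 1.0 tilt -1.28 face x at centre -6.28
tcp rack [  1.4  178.37 211.25] F [-0.38  0.61  0.76] w 85.4 20.5167 u_inner(rear) 46.5
```

Request:
drive_tool(
  rows=[
    [[0, 0, 0.01, 0, 1], [0, 0, 0.02, 0, 1], [0, 0, 0.03, 0, 1], [0, 0, 0.03, 0, 1], [0, 0, 0.03, 0, 1], [0, 0, 0, 0, 1], [0, 0, 0, 0, 1], [0, 0, 0, 0, 1]],
  ],
)

```text
clock: 21.18
position: [552.3, 280.1, 331.0]
tool_rot: [-180.0, -0.0, 171.9]
wrist_force: [-0.0, -0.1, -0.3]
width: 85.5
gripper_force: 0.0
```

```bash
python3 - <<'E'
from h import *
for n in ["top","side"]:
    c=viewer.camera(n);P=pts(c);save(c,n+"1")
    print(n,"\n reel",reelfit(P,-30,40,-40,190),"\n parked",reelfit(P,-100,-35,-40,190))
    print([(np.round(d["location"]).tolist(),round(d["confidence"],2)) for d in spotter.look_for(n,"screw_tin")][:2])
c=viewer.camera("wrist");save(c,"w16");P=pts(c)
s=readout.get_state();print(s["position"],s["wrist_force"],s["clock"])
a=cv2.imread("pics/side1.png")[80:300,240:480];b=cv2.imread("pics/w16.png")
cv2.imwrite("pics/f.png",np.hstack([cv2.resize(a,(436,400)),cv2.resize(b,(364,400))]))
E
```

```text
top 
 reel (1330, array([ 3.5, 89.2]), array([170.9,  26.8]), 89.7, 'cy,cz', array([ 89.3, 128.2]), 'res', np.float64(0.61)) 
 parked (1203, array([-60.6,  89.4]), array([167.7,  25.4]), 89.7, 'cy,cz', array([ 89. , 124.2]), 'res', np.float64(0.48))
[([419.0, -128.0, 43.0], 0.75)]
side 
 reel (631, array([ 3.7, 86. ]), array([ 25.7, 168.1]), 0.2, 'cy,cz', array([ 87. , 128.7]), 'res', np.float64(0.96)) 
 parked (609, array([-59.9,  86.5]), array([ 26.1, 167.1]), 0.5, 'cy,cz', array([ 86.3, 124.8]), 'res', np.float64(1.17))
[([412.0, -119.0, 53.0], 0.49)]
[552.3660764  280.16293404 330.33376306] [ 0.83712277 -0.47780567 -0.57472174] 21.4333
```

View pics/f.png

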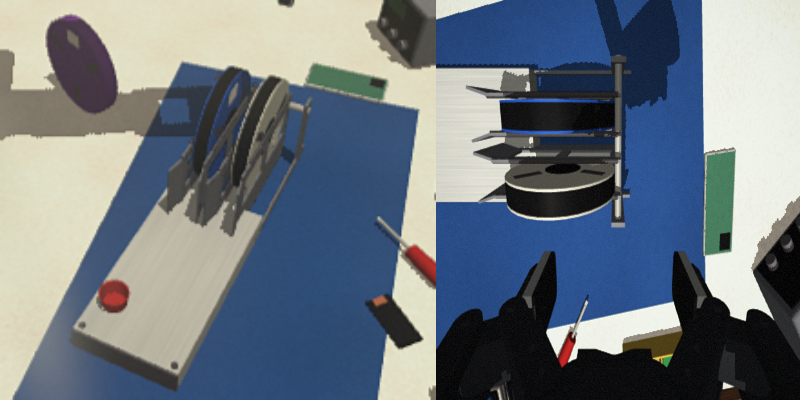

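The picture shows the white reel in the lane touching the back bar (right half, about 612,190), reading the same distance along the rack as the parked reel. The blue reel and the tin are unmoved, and the gripper is clear.

```bash
python3 -c "
from plant import r
print(r.job_done())"
```

```text
the job is handed in; nothing more can be done
None
```

The white reel was rolled into the free lane and eased down the slope, and it now rests against the back bar. The blue reel and screw tin are where they were, and the job is handed in at about 21 s.

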